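# Draw the swinging bottle rack along its rail and park it still over the cup

## Task

Take the trolley by the tab on its top and draw the two-bottle rack off its parking ledge and along the rail, until its spout is over the middle of the steel cup. The rack drops off the ledge and keeps swinging on its own, so steady it by moving the trolley, never touching the rack or bottles and never letting it swing out wildly; once it has hung still over the cup for at least three seconds, let go of the tab and leave everything else on the bench where it is.

Things in the scene. Friction and masses are not known exactly. Their poses are not given: they have to be found in the camera images.
- gantry: Fixed bench gantry: an aluminium rail (660 mm long, 22 mm wide, top at 280 mm height) on two posts, standing on the bench with some yaw. Origin on the bench under the rail's middle; its y axis runs along the rail toward the parking ledge, x across the rail toward the side on which the rack hangs, z up.
- trolley (a joint): Place of the grey trolley (46 x 64 x 36 mm) on the rail, m: 0 at the ledge end (170 mm from the gantry origin toward its +y), growing toward the gantry's -y, end stop at 0.40. About 1.5 N friction and 2 N s/m drag, stays where it is left; 0.35 kg. Starts between 0 and 0.025; the rack's foot slips off the ledge at about 0.04 to 0.05.
- tab (a point): Grip point in the steel tab on top of the trolley, on its middle axis at 320 mm height, riding with the trolley. The tab is 24 mm along the rail, 32 mm across it and reaches from 288 to 340 mm height. Best taken from above, fingers closing along the rail; the fingers must stay above 290 mm. Nothing else stands within 60 mm of the tab and the space above is free.
- swing (a joint): Swing angle of the rack on the trolley, rad: 0 hanging level, positive when the ledge-side (gantry +y) end is up and the spout tip is displaced toward the gantry's +y. About 0.28 as parked on the ledge. Off the ledge it swings almost undamped (minutes to die out), period about 1.6 s (1.5 to 1.7 s, as the chamber's contents vary).
- rack: Swinging rack, 0.8 kg, not to be touched: steel bar 370 mm long along the rail, a white bottle (60 x 137 mm, 0.28 kg) 140 mm each side of its middle, a clear chamber (42 mm across) and a thin spout tube under its middle, a leg with an 18 mm ball foot at each end. Origin on its swing axle, 255 mm above the bench, 66 mm to gantry +x of the rail; y along the bar, z up when level.
- spout_tip (a point): Lower end of the spout tube, 150 mm below the swing axle in the rack's frame (105 mm above the bench when level). The rack answers the trolley like a pendulum 0.63 m long: swing'' = -w^2*swing + (w^2/9.81)*a, w about 3.9 rad/s, a the trolley's acceleration toward growing joint value.
- cup: Fixed open steel cup standing on the bench under the path of the spout, mouth 84 mm across, 78 mm tall. Origin at the centre of its underside; its centre lies on the line that the spout tip travels, where the trolley value is between 0.20 and 0.34.
- saline: Loose white bottle, 64 mm across, 150 mm tall, on the bench beyond the rail; bystander. Origin under its centre.
- vial_jar: Loose amber jar, 56 mm across, 90 mm tall; bystander. Origin under its centre.
- bowl: Loose steel bowl, 120 mm across, 45 mm tall, on the robot's side of the rail; bystander. Origin under its centre.
- tape: Loose roll of tape, 80 mm across, 24 mm tall; bystander. Origin under its centre.
- swab_box: Loose cardboard box 100 x 70 x 50 mm; bystander. Origin under its centre.

How it is judged:
By the outcome, as a careful person would: the job done as asked, in the order asked, and still so for the second after the job is handed in, with the robot touching nothing.
It also fails if it takes over 51 s, if anything falls off the work surface, if the arm or the gripper's body presses on something with over 40 N, if the wrist force passes 120 N, or if a joint passes its speed limit or range.

## Robot

A 6-joint arm with a two-finger parallel gripper is mounted at the origin on the work surface. World frame = base frame: x ahead of the robot, y to its left, z up, the work surface at z = 0. Lengths are in m, angles in rad, forces in N, time in s.
With the tool pointing down it reaches from about 0.4 to 0.825 m from the base axis. Payload 7 kg.
Tool frame: the origin (TCP) lies on the centre line of the jaws, within the pads' length; the fingertips stand 22 mm ahead of it and the grasp point (between the pads) lies 3 mm ahead of it; z points along the fingers, y is the line along which they close (so a half turn about z gives the same grasp; the last joint's range is limited). The gripper opens to 88 mm and grips with 3 to 60 N. Pads are 19 mm wide; open, the fingers measure 130 mm over their backs; the gripper's body (78 mm by 193 mm) begins 47 mm behind the grasp point.
Start: joints at [0.288, 0.359, 0.012, 0, -1.224, -0.288], TCP at [0.675, -0, 0.249] pointing down, gripper open.
Joint ranges: [-3.07, 3.07], [-1.43, 2.12], [-1.02, 1.25], [-3.03, 1.67], [-3.05, -0], [-3.03, 3.03]. Speed limits (rad/s): [2.39, 2.39, 3.01, 3.14, 3.14, 3.14].

## Interface

Orientations are given as [roll, pitch, yaw] about the fixed x, y, z axes, in that order (R = Rz(yaw) Ry(pitch) Rx(roll)).
In Python, from station import arm gives the robot as it stands.
- The arm moves only by the tool arm_command, never from a script. Its argument "series" is one flat list of numbers, 7 for each row, row after row: the turn, a rotation vector about the tool's x, y, z each as a share of 90 degrees, from -1 to 1, then the shift along the tool's x, y, z each as a share of 0.1 m, from -1 to 1, then the opening, from 0 (shut) to 1 (fully open). A call has 1 to 8 rows; each row is the pose to reach, as a shift and turn from the pose commanded when the call began, along the tool's axes at that moment; what a row does not reach only later rows make up. A row lasts 1/8 s, in which the tool goes at most 62.5 mm and 10.7 degrees, less where a joint would pass 70% of its speed; a pose out of reach is approached as far as the arm can. A call with a number of a shift or a turn outside -1 to 1 is refused whole. A call with a gripper value outside its range is refused whole. The fingers move at their own pace and stop on an object; "force" is the grip in N (left out, the last holds). Time passes only in rows, so rows that repeat a pose let the fingers close. It gives the time, the measured TCP pose, the force, the opening and the grip force at its end, in the units of the state.
- arm.get_state(): the state, without advancing time (a new reading comes with each control period).
- arm.grab_frame(name): name is "scene" or "side" or "wrist"; returns the picture (480x640x3 uint8, blue, green, red); there is no depth.
- arm.camera_model(name): a dict with "fovy" (degrees; the focal length in pixels is half the picture's height over the tangent of half this angle, whatever the lens; pixels are square), "cx", "cy" (the principal point, pixels), "pose" (4x4, takes a point from camera to world coordinates). Camera axes: x right, y down, z forward; pixel columns grow to the right and rows downward; lengths in m; the calibration is good to about 2 mm. The wrist camera is an equidistant fisheye: a pixel r from the principal point sees the ray r / f radians off the axis. A picture is of the moment at which its call begins: read the wrist's pose just before it. camera_model takes no time and is no camera call; for the wrist camera it gives the pose at the moment of the call.
- arm.job_done(): hands the job in; it is judged then, once.
The state is a dict: "t": time; "q": joint angles; "qd": joint speeds; "joint_efforts": joint torques, N m; "eef_pos": TCP position; "ee_rot": TCP orientation; "force": force on the tool from outside, world axes, zero at the start; "moment": the same for the moment, N m; "width": finger opening in m; "gripper_force": force on a finger pad.
Only numpy, scipy, OpenCV 4.12 (cv2) and the standard library are available. Lean on these libraries where they do the work, as an engineer would, in place of code of your own. Each camera call takes 0.05 s, during which the arm holds its last target. There are 200 camera calls.

## Working session

There is one attempt and no reset: what is moved stays moved. The work goes in short steps, Python scripts to look and compute and a tool call to move; the robot and the scene stay as the last step left them, time stands still between calls to the robot, and variables do not carry over. Pictures are saved under pics/ and viewed, at most 10 in all, crops included, and the job is handed in when it is done.

Besides the shell and the picture viewer there is one more tool, called as name(argument=value, ...), one argument or row to a line, values as JSON. arm_command: Moves the arm, as the interface text tells. Its arguments: {"type":"object","properties":{"series":{"type":"array"},"force":{"type":"number"}},"required":["series"]}

```bash
mkdir -p pics; ls; python3 - <<'E'
from station import arm
import cv2,json
s=arm.get_state();print(s)
for n in("scene","side"):
    cv2.imwrite(f"pics/{n}0.png",arm.grab_frame(n)); m=arm.camera_model(n);print(n,m)
E
```

```text
pics
{'t': 0.0, 'q': array([ 2.88104417e-01,  3.59364556e-01,  1.10488891e-02, -3.25634616e-04,
       -1.22409019e+00, -2.88079645e-01]), 'qd': array([-7.93191937e-05, -2.72177758e-04,  1.09475412e-03,  1.27304275e-03,
       -1.11958325e-03, -6.37379583e-05]), 'joint_efforts': array([-8.00930356e-04, -5.82726967e+01,  2.93058443e+01,  6.99745238e+00,
        6.93249181e-03, -2.06530804e-04]), 'eef_pos': array([ 6.74546722e-01, -2.96485233e-05,  2.47637173e-01]), 'ee_rot': array([ 3.13996248e+00, -1.63823221e-04, -1.57088232e+00]), 'force': array([-0.43447615,  0.41098619,  0.7304611 ]), 'moment': array([-0.0335984 ,  0.03054937, -0.053856  ]), 'gripper_force': 0.0, 'width': 0.08766367164034897}
scene {'fovy': 56.41568088978182, 'cx': 316.67674881682825, 'cy': 238.12652040716725, 'pose': array([[ 0.71965654,  0.48123728, -0.50050489,  1.01604266],
       [ 0.69430772, -0.50457915,  0.51316341, -0.40630758],
       [-0.00559097, -0.71680581, -0.69725044,  0.75815906],
       [ 0.        ,  0.        ,  0.        ,  1.        ]])}
side {'fovy': 44.9755667755697, 'cx': 309.29232164964696, 'cy': 236.00034439752605, 'pose': array([[ 0.97982155, -0.16011356,  0.11963855,  0.50115358],
       [-0.19890713, -0.72229533,  0.6623635 , -0.64640373],
       [-0.01963901, -0.67279499, -0.73956826,  0.91646649],
       [ 0.        ,  0.        ,  0.        ,  1.        ]])}
```

View pics/scene0.png

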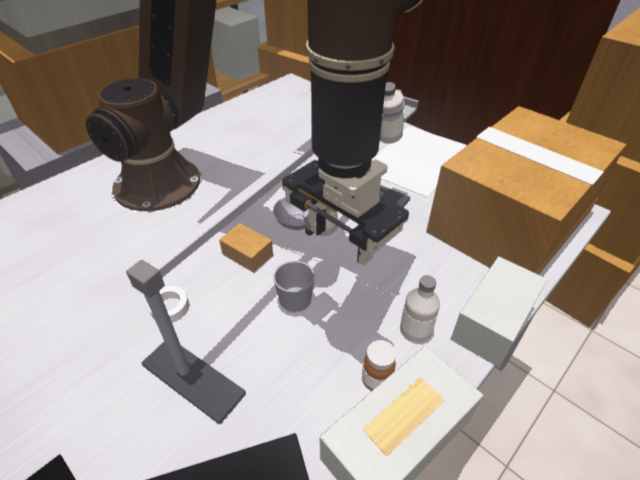

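View pics/side0.png

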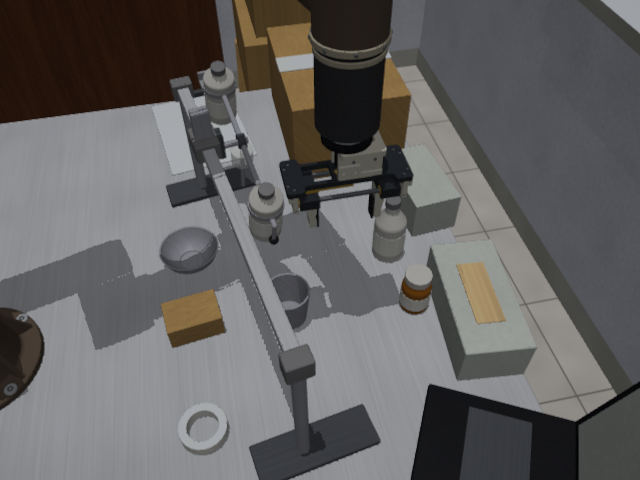

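The side view shows the rail running from (297,360) to (180,85), with the trolley at about (203,130) and the cup at (288,300). The gripper hides the trolley in the scene view. I'll zoom in on the trolley.

```bash
cat > h.py <<'E'
import numpy as np
from station import arm
def ray(n,u,v):
    m=arm.camera_model(n); f=240/np.tan(np.radians(m["fovy"])/2)
    d=np.array([(u-m["cx"])/f,(v-m["cy"])/f,1.]); T=m["pose"]
    return T[:3,3],T[:3,:3]@d
def onz(n,u,v,z):
    o,d=ray(n,u,v); return o+d*(z-o[2])/d[2]
def proj(n,p):
    m=arm.camera_model(n); f=240/np.tan(np.radians(m["fovy"])/2); T=m["pose"]
    c=T[:3,:3].T@(np.asarray(p)-T[:3,3]); return c[0]/c[2]*f+m["cx"],c[1]/c[2]*f+m["cy"]
def tri(u1,u2):
    o1,d1=ray("scene",*u1);o2,d2=ray("side",*u2)
    s=np.linalg.lstsq(np.c_[d1,-d2],o2-o1,rcond=None)[0]
    a=o1+s[0]*d1;b=o2+s[1]*d2; return (a+b)/2,np.linalg.norm(a-b)
E
python3 - <<'E'
import cv2,numpy as np
a=cv2.imread("pics/side0.png")[60:210,140:300]
cv2.imwrite("pics/c1.png",cv2.resize(a,None,fx=4,fy=4,interpolation=cv2.INTER_CUBIC)[:600])
a=cv2.imread("pics/side0.png")[230:380,180:340]
cv2.imwrite("pics/c2.png",cv2.resize(a,None,fx=4,fy=4,interpolation=cv2.INTER_CUBIC)[:600])
E
```

```text
(no output)
```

View pics/c1.png

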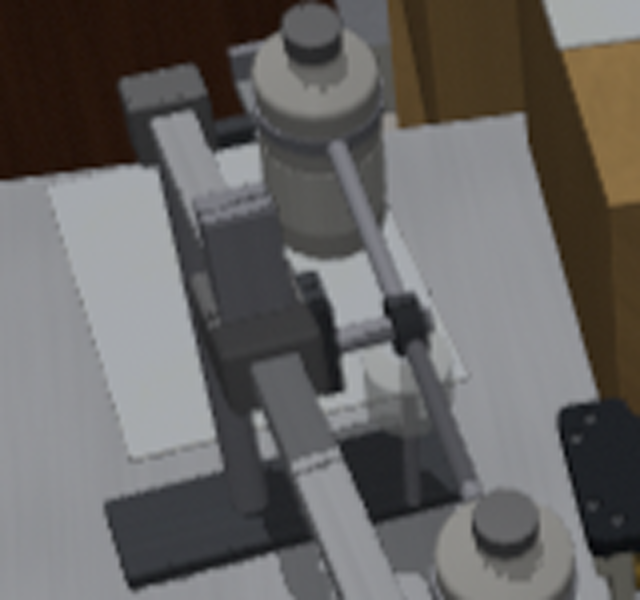

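View pics/c2.png

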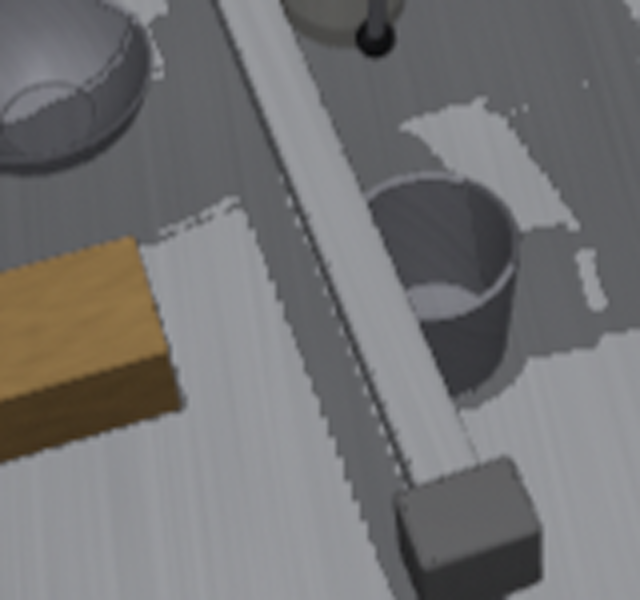

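In the crops, the tab's top face is centred at about (199,111) in the full side image. The rail's top edges are clear from (183,90) to (292,350), and the cup's rim is partly hidden behind the rail.

```bash
python3 - <<'E'
from h import *
P=lambda x,y,ox,oy:(ox+(x+.5)/4-.5,oy+(y+.5)/4-.5)
L=[P(413,487,180,230),P(217,0,180,230),P(255,368,140,60),P(152,118,140,60)]
R=[P(478,460,180,230),P(282,0,180,230),P(292,352,140,60),P(190,112,140,60)]
l=[onz("side",*p,.28) for p in L]; r=[onz("side",*p,.28) for p in R]
for p in l+r: print(p.round(4))
A=np.array(l)[:,:2];B=np.array(r)[:,:2]
for Q in(A,B):
    c=Q.mean(0);u=np.linalg.svd(Q-c)[2][0];print("fit",c,u*np.sign(u[1]),np.degrees(np.arctan2(u[0],u[1])))
for x,y in [(197,205),(268,185),(280,203),(205,222),(237,204)]: print("tab",onz("side",*P(x,y,140,60),.34).round(4))
# end cap corners z? cap top
print("axle",onz("side",*P(408,322,140,60),.265))
E
cat > cup.py <<'E'
import cv2
a=cv2.imread("pics/scene0.png")[240:330,240:350]
cv2.imwrite("pics/c3.png",cv2.resize(a,None,fx=6,fy=6,interpolation=cv2.INTER_CUBIC))
E
python3 cup.py
```

```text
[ 0.5326 -0.2615  0.28  ]
[ 0.4959 -0.0391  0.28  ]
[0.4652 0.1554 0.28  ]
[0.4309 0.3574 0.28  ]
[ 0.5544 -0.2562  0.28  ]
[ 0.5198 -0.0444  0.28  ]
[0.4817 0.1627 0.28  ]
[0.4493 0.3583 0.28  ]
fit [0.48114166 0.05303997] [-0.16158345  0.98685905] -9.298817089876342
fit [0.50133606 0.05510457] [-0.16984069  0.98547153] -9.77855664163342
tab [0.453 0.193 0.34 ]
tab [0.4835 0.2006 0.34  ]
tab [0.4874 0.1865 0.34  ]
tab [0.4555 0.1802 0.34  ]
tab [0.4696 0.1899 0.34  ]
axle [0.53420047 0.19135031 0.265     ]
```

View pics/c3.png

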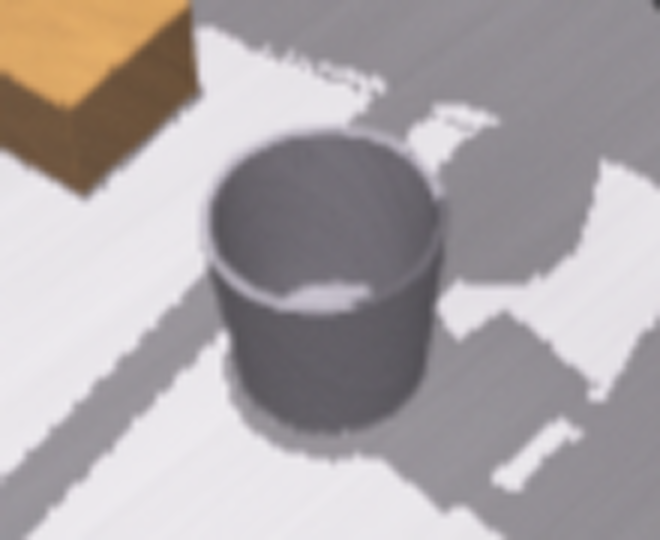

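The cup's rim in the scene crop has its centre at about (294,277), with outer extremes at (203,230), (443,215), (320,127) and (325,313) in crop pixels. I'll compute the cup centre, then lift and turn.

```bash
python3 - <<'E'
from h import *
import cv2
from scipy.optimize import least_squares
pts=[(203,230),(444,210),(322,127),(325,313),(228,172),(418,160),(238,286),(412,276)]
Q=np.array([onz("scene",240+(x+.5)/6-.5,240+(y+.5)/6-.5,.078)[:2] for x,y in pts])
f=least_squares(lambda p:np.hypot(*(Q-p[:2]).T)-p[2],[.57,-.12,.04]);print(f.x,f.fun.round(4))
psi=np.radians(9.5);ex=np.array([np.cos(psi),np.sin(psi)]);ey=np.array([-ex[1],ex[0]]);c0=np.array([.4912,.0541])
print("cup off rail",(f.x[:2]-c0)@ex,"along",(f.x[:2]-c0)@ey,"tab along",(np.array([.4696,.1899])-c0)@ey,(np.array([.4696,.1899])-c0)@ex)
E
```

```text
[ 0.5694532  -0.01561903  0.04021728] [ 0.0003 -0.      0.0009  0.0009 -0.0011  0.     -0.0001 -0.0009]
cup off rail 0.0656730484960108 along -0.08167837889076072 tab along 0.13750261297534666 0.0011096958826758187
```

arm_command(
  series=[0,0,0,0,0,-0.6,1,0,0,0.1,0,0,-1,1,0,0,0.3,0,0,-1,1,0,0,0.4,0,0,-1,1,0,0,0.5,0,0,-1,1,0,0,0.6,0,0,-1,1,0,0,0.7,0,0,-1,1,0,0,0.8,0,0,-1,1],
  force=40,
)

```text
t: 1.1
eef_pos: [0.6748, 0.0, 0.348]
ee_rot: [3.141, -0.001, -2.833]
force: [0.2, 0.1, -0.0]
width: 0.0876
gripper_force: 0.0
```

arm_command(
  series=[0,0,0.05,0.1,0.1,-0.4,1,0,0,0.09,0.4,0.5,-0.7,1,0,0,0.09,0.7,1,-0.7,1,0,0,0.09,0.7,1,-0.7,1],
)

```text
t: 1.6
eef_pos: [0.5753, 0.0752, 0.42]
ee_rot: [3.14, 0.002, -2.966]
force: [1.6, 0.2, 0.1]
width: 0.0879
gripper_force: 0.0
```

arm_command(
  series=[0,0,0,0.3,0.4,0,1,0,0,0,0.6,0.7,0,1,0,0,0,0.84,1,0,1,0,0,0,0.84,1,0,1],
)

```text
t: 2.1
eef_pos: [0.4765, 0.1584, 0.4188]
ee_rot: [3.141, 0.0, -2.966]
force: [0.4, 0.3, -0.1]
width: 0.0876
gripper_force: 0.0
```

```bash
python3 - <<'E'
from h import *
import cv2
s=arm.get_state();print(s["t"],s["eef_pos"],s["ee_rot"])
m=arm.camera_model("wrist");np.save("wp.npy",m["pose"]);print(m)
a=arm.grab_frame("wrist");cv2.imwrite("pics/w1.png",a)
E
```

```text
2.1 [0.47647084 0.15843123 0.4187884 ] [ 3.14105347e+00  3.51637201e-04 -2.96629307e+00]
{'fovy': 65.70646984690485, 'cx': 322.0297926816765, 'cy': 238.92428015693713, 'pose': array([[-1.73285196e-01,  9.41518073e-01,  2.88991278e-01,
         3.96639502e-01],
       [ 9.84871685e-01,  1.65676276e-01,  5.07851821e-02,
         1.45359970e-01],
       [-6.38321874e-05,  2.93419648e-01, -9.55983737e-01,
         5.54378867e-01],
       [ 0.00000000e+00,  0.00000000e+00,  0.00000000e+00,
         1.00000000e+00]])}
```

View pics/w1.png

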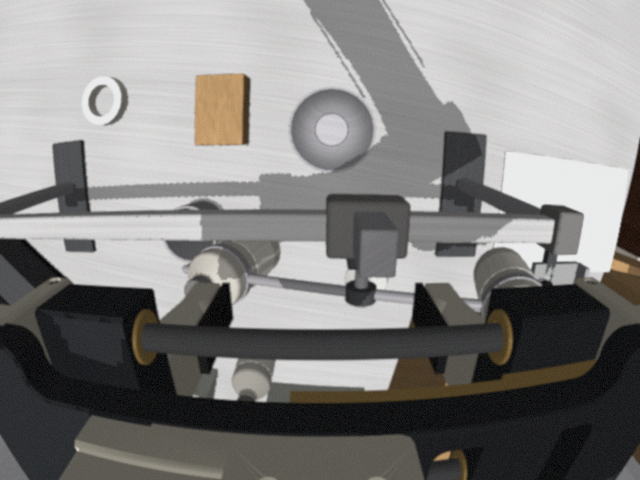

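The wrist view shows the trolley at (327–408,196–258), with the tab on it at about (356–397,213–277). The rail runs level at row 227. I'll zoom in to get the tab's top face.

```bash
python3 - <<'E'
import cv2
from h import *
T=np.load("wp.npy");f=240/np.tan(np.radians(65.70646984690485)/2);cx,cy=322.03,238.92
def pw(p):
    c=T[:3,:3].T@(np.asarray(p)-T[:3,3]);th=np.arctan2(np.hypot(c[0],c[1]),c[2]);r=f*th/np.hypot(c[0],c[1]);return c[0]*r+cx,c[1]*r+cy
psi=np.radians(9.5);ex=np.array([np.cos(psi),np.sin(psi)]);ey=np.array([-ex[1],ex[0]]);c0=np.array([.4912,.0541])
for s in(.1375,.1425):
  for z in(.34,.29):
    print(s,z,[tuple(np.round(pw([*(c0+ey*(s+b)+ex*a),z]),1)) for a,b in((-.016,-.012),(-.016,.012),(.016,.012),(.016,-.012))])
a=cv2.imread("pics/w1.png")[185:315,310:440]
cv2.imwrite("pics/c4.png",cv2.resize(a,None,fx=4,fy=4,interpolation=cv2.INTER_CUBIC))
E
```

```text
0.1375 0.34 [(np.float64(354.2), np.float64(233.5)), (np.float64(393.3), np.float64(233.8)), (np.float64(389.8), np.float64(282.2)), (np.float64(352.4), np.float64(282.3))]
0.1375 0.29 [(np.float64(348.5), np.float64(214.4)), (np.float64(380.9), np.float64(214.8)), (np.float64(378.7), np.float64(255.8)), (np.float64(347.3), np.float64(255.6))]
0.1425 0.34 [(np.float64(362.4), np.float64(233.5)), (np.float64(401.3), np.float64(233.9)), (np.float64(397.5), np.float64(282.1)), (np.float64(360.2), np.float64(282.3))]
0.1425 0.29 [(np.float64(355.3), np.float64(214.5)), (np.float64(387.6), np.float64(214.9)), (np.float64(385.1), np.float64(255.8)), (np.float64(353.9), np.float64(255.7))]
```

View pics/c4.png

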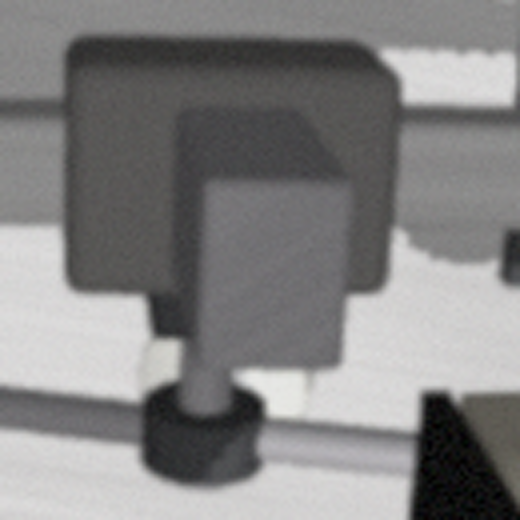

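The tab's top face covers (360–398,230–277), which puts its centre 0.141 m along the rail line. That agrees with the side view to about 2 mm. Next I'll move over it and descend with the jaws open.

arm_command(
  series=[0,0,0.005,0.03,0.35,0,1,0,0,0.005,0.03,0.35,0.1,1,0,0,0.005,0.03,0.35,0.4,1,0,0,0.005,0.03,0.35,0.7,1,0,0,0.005,0.03,0.35,0.97,1,0,0,0.005,0.03,0.35,0.97,1,0,0,0.005,0.03,0.35,0.97,1],
)

```text
t: 3.02
eef_pos: [0.4695, 0.1911, 0.3224]
ee_rot: [-3.141, 0.001, -2.977]
force: [0.6, -0.2, 0.0]
width: 0.0875
gripper_force: 0.0
```

arm_command(
  series=[0,0,0,0,0,0,0.3,0,0,0,0,0,0,0.2,0,0,0,0,0,0,0.1,0,0,0,0,0,0,0,0,0,0,0,0,0,0,0,0,0,0,0,0,0],
  force=40,
)

```text
t: 3.78
eef_pos: [0.4686, 0.1915, 0.3216]
ee_rot: [-3.142, -0.0, -2.977]
force: [-0.1, 0.0, 0.1]
width: 0.0332
gripper_force: 0.0
```

```bash
python3 - <<'E'
from h import *
import cv2
s=arm.get_state();print(s["t"],s["eef_pos"],s["force"],s["width"],s["gripper_force"])
a=arm.grab_frame("scene");b=arm.grab_frame("side");cv2.imwrite("pics/s2.png",a);cv2.imwrite("pics/d2.png",b)
cv2.imwrite("pics/both.png",np.hstack([cv2.resize(a,(400,300),interpolation=cv2.INTER_AREA),cv2.resize(b,(400,300),interpolation=cv2.INTER_AREA)]))
E
```

```text
3.775 [0.46855354 0.19152493 0.32155251] [-0.12058725  0.00041946  0.09017412] 0.03321798189338577 0.0
```

View pics/both.png

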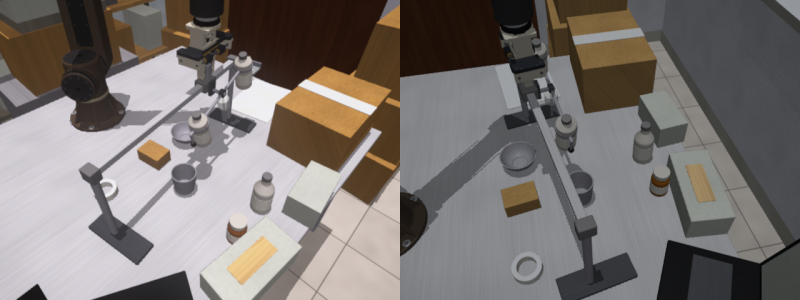

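The scene view is now clear: near bottle at about (320,205), cup at (294,285), jaws round the tab. The jaws are still closing, so I'll finish that and check how well the black foot ball can be tracked.

arm_command(
  series=[0,0,0,0,0,0,0,0,0,0,0,0,0,0,0,0,0,0,0,0,0],
)

```text
t: 4.25
eef_pos: [0.4686, 0.1916, 0.3215]
ee_rot: [3.141, 0.0, -2.977]
force: [0.4, 0.8, 0.1]
width: 0.0237
gripper_force: 40.0
```

```bash
cat >> h.py <<'E'
psi=np.radians(9.5);ex=np.array([np.cos(psi),np.sin(psi)]);ey=np.array([-ex[1],ex[0]]);c0=np.array([.4912,.0541])
def S(p): return (np.asarray(p)[:2]-c0)@ey
def plane_maps(n):
    m=arm.camera_model(n); f=240/np.tan(np.radians(m["fovy"])/2);T=m["pose"]
    u,v=np.meshgrid(np.arange(640),np.arange(480))
    d=np.stack([(u-m["cx"])/f,(v-m["cy"])/f,np.ones(u.shape)],-1)@T[:3,:3].T
    o=T[:3,3];t=(.066-(o[:2]-c0)@ex)/(d[...,:2]@ex)
    P=o+t[...,None]*d
    return (P[...,:2]-c0)@ey,P[...,2]
def foot(img,maps,sa,thr=45):
    s,z=maps;ds=s-sa;dz=z-.255;r=np.hypot(ds,dz)
    win=(ds<-.1)&(r>.15)&(r<.27)&(z>.04)&(z<.27)
    k=win&(img.max(-1)<thr)
    w=k*(thr-img.max(-1).astype(float))
    if k.sum()<4: return None
    a,b=(ds*w).sum()/w.sum(),(dz*w).sum()/w.sum()
    return a,b,k.sum(),(w*np.hypot(ds-a,dz-b)).sum()/w.sum()
E
python3 - <<'E'
from h import *
import cv2
s=arm.get_state();print(s["t"],s["eef_pos"],s["width"],s["gripper_force"]);sa=S(s["eef_pos"]);print("s",sa)
for n,fn in(("scene","s2"),("side","d2")):
    im=cv2.imread(f"pics/{fn}.png");mp=plane_maps(n)
    for thr in(35,45,60): 
        r=foot(im,mp,sa,thr);print(n,thr,r,r and (np.hypot(r[0],r[1]),np.arctan2(r[1],-r[0])))
E
```

```text
4.25 [0.46856337 0.19159953 0.32154503] 0.023749128423623235 40.000526905059814
s 0.13934993065314488
scene 35 None None
scene 45 (np.float64(-0.16290576873536053), np.float64(-0.10080665870744178), np.int64(9), np.float64(0.006280076534639395)) (np.float64(0.19157315032910383), np.float64(-0.5541309857219077))
scene 60 (np.float64(-0.16322010199912812), np.float64(-0.09902481502580196), np.int64(34), np.float64(0.007974553588846987)) (np.float64(0.19091022939460336), np.float64(-0.5453277361513588))
side 35 (np.float64(-0.16183669266699743), np.float64(-0.10360905833479193), np.int64(45), np.float64(0.022537172767008576)) (np.float64(0.19216126577022358), np.float64(-0.5694603554408671))
side 45 (np.float64(-0.1619941219659378), np.float64(-0.09802528397073454), np.int64(61), np.float64(0.027163300149348625)) (np.float64(0.1893437399257189), np.float64(-0.5441729967383045))
side 60 (np.float64(-0.16370874833002863), np.float64(-0.08810218444430458), np.int64(137), np.float64(0.034044441246409395)) (np.float64(0.18591005670388816), np.float64(-0.49371081996237476))
```

The foot ball is tracked cleanly in the scene view, and its −0.545 rad matches the parked swing of 0.28. The tab is gripped (24 mm, 40 N). Now I'll draw the rack off the ledge gently and record the swing.

arm_command(
  series=[0,0,0,0,-0.05,0,0,0,0,0,0,-0.1,0,0,0,0,0,0,-0.16,0,0,0,0,0,0,-0.22,0,0,0,0,0,0,-0.3,0,0,0,0,0,0,-0.4,0,0,0,0,0,0,-0.5,0,0,0,0,0,0,-0.55,0,0],
)

```text
t: 5.25
eef_pos: [0.4778, 0.1365, 0.3215]
ee_rot: [-3.142, 0.0, -2.977]
force: [1.8, 2.0, -1.1]
width: 0.024
gripper_force: 40.0
```

```bash
cat >> h.py <<'E'
def measure(N,fn,w=None,off=None,view=None):
    import cv2
    from scipy.optimize import least_squares
    mp=plane_maps("scene");D=[]
    for i in range(N):
        st=arm.get_state();im=arm.grab_frame("scene");r=foot(im,mp,S(st["eef_pos"]),60)
        if i==0: p0=st["eef_pos"]
        if r: D.append((st["t"],np.arctan2(r[1],-r[0]),np.hypot(r[0],r[1]),r[2]))
    st=arm.get_state();D=np.array(D);np.save(fn,D);t,a=D[:,0],-D[:,1]
    t1=st["t"]
    def mod(p):
        W=w if w else p[3];o=off if off is not None else p[2]
        return o+p[0]*np.cos(W*(t-t1))+p[1]*np.sin(W*(t-t1))
    f=least_squares(lambda p:mod(p)-a,[.01,.01,.265,3.9],loss="soft_l1",f_scale=.01)
    print("n",len(t),"t",t1,"p",f.x.round(4),"amp",np.hypot(*f.x[:2]).round(4),"rms",(mod(f.x)-a).std().round(4),"r",D[:,2].min().round(3),D[:,2].max().round(3),"npx",D[:,3].min(),D[:,3].max(),"S",S(st["eef_pos"]).round(4),"pos",st["eef_pos"].round(4),"F",st["force"].round(1))
    return D
E
python3 - <<'E'
from h import *
D=measure(32,"m1.npy")
print((-D[:,1]).round(3))
E
```

```text
n 32 t 6.85 p [-0.2305 -0.1612  0.271   3.9658] amp 0.2813 rms 0.0011 r 0.191 0.192 npx 30.0 49.0 S 0.0843 pos [0.4777 0.1373 0.3215] F [ 4.3  0.8 -2.9]
[ 0.051  0.021 -0.001 -0.009 -0.008  0.005  0.027  0.057  0.099  0.145
  0.199  0.256  0.309  0.362  0.412  0.459  0.498  0.525  0.545  0.553
  0.551  0.533  0.511  0.477  0.434  0.386  0.334  0.28   0.226  0.172
  0.121  0.077]
```

The fit is clean: amplitude 0.281, w = 3.966 rad/s, rms 1 mrad. Next I'll plan a row sequence that travels the remaining ~0.166 m and cancels the swing.

```bash
cat > plan.py <<'E'
import numpy as np
from scipy.optimize import lsq_linear
g=9.81;dt=.125
def sim(v,th,om,w,full=False):
    c,s=np.cos(w*dt),np.sin(w*dt);u=0;L=[]
    for x in list(v)+[0]:
        om=om+w*w/g*(x-u);u=x
        th,om=th*c+om*s/w,-th*w*s+om*c;L.append(th)
    return np.array(L) if full else np.array([th,om/w])
def plan(N,th,om,w,D,vmax=.3,spread=.04,damp=.02):
    A=[];b=[]
    for W,k in((w,30),(w*(1-spread),1),(w*(1+spread),1)):
        z=sim(np.zeros(N),th,om,W);M=np.array([sim(e,0,0,W) for e in np.eye(N)]).T
        A.append(k*M);b.append(-k*z)
    A.append(300*dt*np.ones((1,N)));b.append([300*D])
    d=np.vstack([np.eye(N),np.zeros(N)])-np.vstack([np.zeros(N),np.eye(N)])
    A.append(damp*d);b.append(np.zeros(N+1))
    v=lsq_linear(np.vstack(A),np.concatenate(b),(-vmax,vmax)).x
    p=np.round(np.cumsum(v)*dt*1000)/1000
    vr=np.diff(np.r_[0,p])/dt
    print("rows",N,"rel mm per call",[((p[i:i+8]-(p[i-1] if i else 0))*1000).round().astype(int).tolist() for i in range(0,N,8)],"end",p[-1],
      "resid",[np.hypot(*sim(vr,th,om,W)).round(4) for W in(w,w*.98,w*1.02)],"thmax",np.abs(sim(vr,th,om,w,1)).max().round(3),"vmax",abs(vr).max().round(3),"p range",p.min(),p.max())
E
python3 - <<'E'
from plan import *
w=3.9658
for N in(16,20,24):
  for sp in (.04,.001): plan(N,-.2305,w*-.1612,w,.166,.4,sp)
E
```

```text
rows 16 rel mm per call [[50, 100, 150, 200, 185, 135, 85, 72], [32, 82, 106, 86, 39, 13, 44, 94]] end 0.166 resid [np.float64(0.001), np.float64(0.0127), np.float64(0.0094)] thmax 0.203 vmax 0.4 p range 0.05 0.2
rows 16 rel mm per call [[14, 36, 58, 74, 81, 78, 69, 57], [-9, -11, -3, 16, 41, 70, 94, 109]] end 0.166 resid [np.float64(0.0011), np.float64(0.0301), np.float64(0.0319)] thmax 0.258 vmax 0.232 p range 0.014 0.166
rows 20 rel mm per call [[50, 100, 138, 147, 127, 91, 52, 25], [-11, -7, 6, 20, 28, 30, 28, 31], [15, 43, 79, 110]] end 0.166 resid [np.float64(0.0008), np.float64(0.0027), np.float64(0.0005)] thmax 0.203 vmax 0.4 p range 0.014 0.166
rows 20 rel mm per call [[9, 21, 30, 34, 30, 19, 4, -10], [-9, -10, 0, 21, 49, 80, 112, 139], [19, 31, 36, 37]] end 0.166 resid [np.float64(0.0006), np.float64(0.0324), np.float64(0.0314)] thmax 0.266 vmax 0.256 p range -0.02 0.166
rows 24 rel mm per call [[36, 73, 89, 79, 46, 0, -47, -87], [-27, -43, -49, -46, -38, -22, 0, 29], [34, 71, 107, 139, 166, 190, 210, 224]] end 0.166 resid [np.float64(0.0009), np.float64(0.0022), np.float64(0.0021)] thmax 0.224 vmax 0.376 p range -0.136 0.166
rows 24 rel mm per call [[9, 22, 33, 39, 39, 32, 22, 13], [-4, 0, 13, 35, 63, 94, 123, 148], [16, 25, 26, 23, 17, 11, 7, 5]] end 0.166 resid [np.float64(0.0014), np.float64(0.0355), np.float64(0.0344)] thmax 0.266 vmax 0.248 p range 0.009 0.187
```

arm_command(
  series=[0,0,0,0,-0.14,0,0,0,0,0,0,-0.36,0,0,0,0,0,0,-0.58,0,0,0,0,0,0,-0.74,0,0,0,0,0,0,-0.81,0,0,0,0,0,0,-0.78,0,0,0,0,0,0,-0.69,0,0,0,0,0,0,-0.57,0,0],
)

```text
t: 7.85
eef_pos: [0.4871, 0.0807, 0.3216]
ee_rot: [-3.141, 0.0, -2.977]
force: [5.9, -0.2, -3.4]
width: 0.0241
gripper_force: 40.0
```

arm_command(
  series=[0,0,0,0,0.09,0,0,0,0,0,0,0.11,0,0,0,0,0,0,0.03,0,0,0,0,0,0,-0.16,0,0,0,0,0,0,-0.41,0,0],
)

```text
t: 8.48
eef_pos: [0.4939, 0.0402, 0.3216]
ee_rot: [3.141, 0.001, -2.976]
force: [6.2, 3.4, -5.4]
width: 0.0239
gripper_force: 40.0
```

arm_command(
  series=[0,0,0,0,-0.29,0,0,0,0,0,0,-0.53,0,0,0,0,0,0,-0.68,0,0],
)

```text
t: 8.85
eef_pos: [0.5053, -0.0276, 0.3216]
ee_rot: [3.141, 0.001, -2.977]
force: [5.7, 2.8, -3.9]
width: 0.0239
gripper_force: 40.0
```

```bash
python3 - <<'E'
from h import *
import cv2
D=measure(30,"m2.npy",w=3.966)
D=measure(1,"m2b.npy") if 0 else None
cv2.imwrite("pics/s3.png",arm.grab_frame("scene"));cv2.imwrite("pics/d3.png",arm.grab_frame("side"))
E
```

```text
n 30 t 10.35 p [ 0.014  -0.0055  0.28    3.9   ] amp 0.015 rms 0.0013 r 0.19 0.19 npx 40.0 48.0 S -0.0823 pos [ 0.5052 -0.027   0.3216] F [ 5.9  0.4 -4.6]
```

The residual amplitude is only 0.015 rad. Next I'll check the spout against the cup.

```bash
python3 - <<'E'
import cv2,numpy as np
from h import *
a=cv2.imread("pics/s3.png")[220:320,240:340];b=cv2.imread("pics/d3.png")[230:330,240:340]
r=lambda x:cv2.resize(x,(400,400),interpolation=cv2.INTER_CUBIC)
cv2.imwrite("pics/c5.png",np.hstack([r(a),r(b)]))
sa=-.0823
P=[*(c0+ey*sa+ex*.066)]
print("pred spout",proj("scene",[*P,.105]),proj("side",[*P,.105]), "cup",proj("scene",[.5695,-.0156,.078]),proj("side",[.5695,-.0156,.078]))
E
```

```text
pred spout (np.float64(292.971748556027), np.float64(266.95431217191896)) (np.float64(285.50832335378027), np.float64(281.06672806870006)) cup (np.float64(293.62095743638713), np.float64(275.7394942701291)) (np.float64(285.99472598931214), np.float64(290.0615620138732))
```

View pics/c5.png

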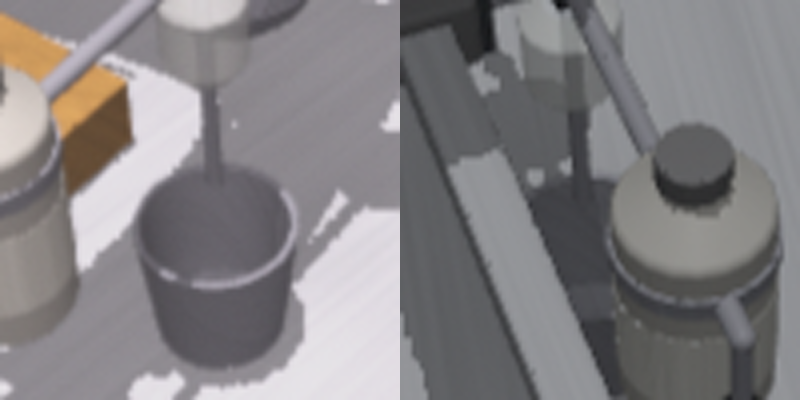

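The spout tip appears at scene (293,265) and side (285,280), over the cup mouth as predicted. I'll triangulate it and plan the small residual damping.

```bash
python3 - <<'E'
from h import *
from plan import *
p,e=tri((293.1,265.1),(284.8,279.5));print(p,e,"s",S(p),"off",(p[:2]-c0)@ex,"cup s -0.0817")
print(arm.get_state()["t"])
w=3.966
for D in(-.002,-.001,0,.001): plan(8,.0108,w*-.0105,w,D,.3,.04,.002)
E
```

```text
[ 0.56894465 -0.0148441   0.10837125] 0.00038463288846835643 s -0.08083014386547983 off 0.06529936661805413 cup s -0.0817
10.45
rows 8 rel mm per call [[-33, -7, 18, 4, -20, -15, 9, -2]] end -0.002 resid [np.float64(0.0004), np.float64(0.0008), np.float64(0.0006)] thmax 0.046 vmax 0.264 p range -0.033 0.018
rows 8 rel mm per call [[-32, -7, 18, 5, -19, -14, 9, -1]] end -0.001 resid [np.float64(0.0001), np.float64(0.0008), np.float64(0.0005)] thmax 0.045 vmax 0.256 p range -0.032 0.018
rows 8 rel mm per call [[-31, -7, 17, 5, -17, -13, 9, 0]] end 0.0 resid [np.float64(0.0007), np.float64(0.0003), np.float64(0.0013)] thmax 0.043 vmax 0.248 p range -0.031 0.017
rows 8 rel mm per call [[-29, -6, 16, 6, -16, -12, 9, 1]] end 0.001 resid [np.float64(0.0005), np.float64(0.001), np.float64(0.0002)] thmax 0.04 vmax 0.232 p range -0.029 0.016
```

```bash
python3 - <<'E'
from plan import *
w=3.966
for N in (8,12):
  for D in(-.001,0): plan(N,.0108,w*-.0105,w,D,.3,.0001,.02)
E
```

```text
rows 8 rel mm per call [[-4, -7, -6, -3, 1, 3, 2, -1]] end -0.001 resid [np.float64(0.0004), np.float64(0.001), np.float64(0.0015)] thmax 0.014 vmax 0.032 p range -0.007 0.003
rows 8 rel mm per call [[-4, -6, -6, -2, 2, 4, 3, 0]] end 0.0 resid [np.float64(0.0011), np.float64(0.0012), np.float64(0.002)] thmax 0.014 vmax 0.032 p range -0.006 0.004
rows 12 rel mm per call [[-1, -1, -1, 0, 1, 3, 4, 5], [-1, -3, -5, -6]] end -0.001 resid [np.float64(0.0005), np.float64(0.0015), np.float64(0.0012)] thmax 0.012 vmax 0.016 p range -0.001 0.005
rows 12 rel mm per call [[-1, -1, -1, 0, 2, 3, 5, 5], [0, -2, -4, -5]] end 0.0 resid [np.float64(0.0006), np.float64(0.001), np.float64(0.0017)] thmax 0.012 vmax 0.016 p range -0.001 0.005
```

arm_command(
  series=[0,0,0,0,0.04,0,0,0,0,0,0,0.07,0,0,0,0,0,0,0.06,0,0,0,0,0,0,0.03,0,0,0,0,0,0,-0.01,0,0,0,0,0,0,-0.03,0,0,0,0,0,0,-0.02,0,0,0,0,0,0,0.01,0,0],
)

```text
t: 11.45
eef_pos: [0.5051, -0.0261, 0.3216]
ee_rot: [-3.141, 0.001, -2.977]
force: [6.4, 0.7, -4.3]
width: 0.0241
gripper_force: 40.0
```

```bash
python3 - <<'E'
from h import *
D=measure(32,"m3.npy",w=3.966)
E
```

```text
n 32 t 13.05 p [2.800e-03 4.000e-04 2.791e-01 3.900e+00] amp 0.0029 rms 0.0006 r 0.19 0.19 npx 42.0 47.0 S -0.0811 pos [ 0.505  -0.0258  0.3216] F [ 5.9  2.1 -3.5]
```

Residual swing is 0.003 rad (0.4 mm at the tip). I'll hold for three more seconds, then release.

arm_command(
  series=[0,0,0,0,0,0,0,0,0,0,0,0,0,0,0,0,0,0,0,0,0,0,0,0,0,0,0,0,0,0,0,0,0,0,0,0,0,0,0,0,0,0,0,0,0,0,0,0,0,0,0,0,0,0,0,0],
)

```text
t: 14.05
eef_pos: [0.505, -0.0258, 0.3215]
ee_rot: [3.141, 0.001, -2.977]
force: [4.8, 1.3, -3.8]
width: 0.0241
gripper_force: 40.0
```

arm_command(
  series=[0,0,0,0,0,0,0,0,0,0,0,0,0,0,0,0,0,0,0,0,0,0,0,0,0,0,0,0,0,0,0,0,0,0,0,0,0,0,0,0,0,0,0,0,0,0,0,0,0,0,0,0,0,0,0,0],
)

```text
t: 15.05
eef_pos: [0.505, -0.0258, 0.3216]
ee_rot: [3.141, 0.001, -2.977]
force: [5.1, 1.8, -2.7]
width: 0.0238
gripper_force: 40.0
```

```bash
python3 - <<'E'
from h import *
D=measure(32,"m4.npy",w=3.966)
E
```

```text
n 32 t 16.65 p [ 0.000e+00 -3.100e-03  2.792e-01  3.900e+00] amp 0.0031 rms 0.0007 r 0.19 0.19 npx 42.0 48.0 S -0.0811 pos [ 0.505  -0.0258  0.3216] F [ 4.5  1.6 -3. ]
```

It has hung still for over 5 s. Releasing now.

arm_command(
  series=[0,0,0,0,0,0,0.35,0,0,0,0,0,0,0.5,0,0,0,0,0,0,0.6,0,0,0,0,0,0,0.6,0,0,0,0,0,0,0.6,0,0,0,0,0,0,0.6],
)

```text
t: 17.4
eef_pos: [0.5047, -0.0255, 0.3216]
ee_rot: [-3.142, -0.0, -2.977]
force: [-0.6, 0.6, -0.1]
width: 0.0524
gripper_force: 0.0
```

arm_command(
  series=[0,0,0,0,0,0,0.6,0,0,0,0,0,-0.1,0.6,0,0,0,0,0,-0.3,0.6,0,0,0,0,0,-0.5,0.6,0,0,0,0,0,-0.75,0.6,0,0,0,0,0,-1,0.6,0,0,0,0,0,-1,0.6],
)

```text
t: 18.27
eef_pos: [0.5054, -0.0256, 0.4243]
ee_rot: [-3.142, 0.004, -2.977]
force: [0.5, 0.6, -0.2]
width: 0.0527
gripper_force: 0.0
```

```bash
python3 - <<'E'
from h import *
import cv2
mp=plane_maps("scene")
st=arm.get_state();print(st["t"],st["eef_pos"],st["width"],st["force"])
for i in range(24):
    im=arm.grab_frame("scene")
    if i%2==0:
        r=foot(im,mp,-.0811,60);print(round(float(-np.arctan2(r[1],-r[0])),4),end=" ")
a=im;b=arm.grab_frame("side")
cv2.imwrite("pics/f.png",np.hstack([cv2.resize(x,(400,300),interpolation=cv2.INTER_AREA) for x in(a,b)]))
E
```

```text
18.275 [ 0.50544225 -0.02557187  0.42427242] 0.05265669752714826 [ 0.5409144   0.63536956 -0.20769037]
0.2747 0.2734 0.2732 0.2735 0.2726 0.2732 0.274 0.2753 0.2765 0.2766 0.2768 0.2773
```

View pics/f.png

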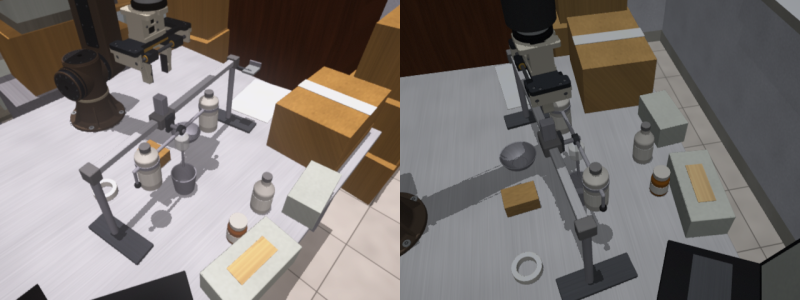

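The rack hangs still over the cup (swing about ±0.002 rad), the gripper is clear of the tab, and the other objects have not moved. Handing in.

```bash
python3 -c "
from station import arm
print(arm.job_done())"
```

```text
the job is handed in; nothing more can be done
None
```

The rack was drawn off its ledge and steadied. It hung still over the cup for more than 5 s, with the spout within about 1 mm of the cup's centre. I then let go of the tab and handed the job in at about 19.5 s.

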